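# Gauge a hybridisation bottle in the bench caliper

### The job

Take the bottle out of the rack's red-marked end cell and set it down gently, upright, on the bench caliper's rubber rest, between the long jaws. Then slide the caliper shut by its thumb rest until both jaws touch the glass, gently and without cocking the sliding jaw, and leave it standing there, closed on the bottle, so that its diameter can be read. Do not disturb the other bottles or anything else.

Things in the scene. Friction and masses are not known exactly. Their poses are not given: they have to be found in the camera images.
- caliper: Steel caliper clamped flat, display up, on a fixed grey stand (base plate 120 mm in x, 320 in y, 14 thick). Origin: centre of the plate's underside, z up. Beam along y, 16 mm wide, centre line x=+20, z=38 mm; head clamp (y over 134) up to z=52. Long jaws stick out from the beam to x=-38 mm, at z=34 to 42. Black rubber rest below them: x -52 to +10, y +20 to +140 mm, flat top at z=24.
- fixed_jaw: The caliper's fixed jaw, at the +y end; origin and axes are those of caliper. Its flat measuring face looks to -y, at y=+115 mm. The sliding jaw faces it and closes in +y.
- face_spot (a point): Point of the fixed measuring face, at the level of the rest's top: caliper x=-10, y=+115, z=24 mm, axes as caliper. A bottle standing against the fixed jaw, at the proper depth (2 to 6 mm clear of the beam), has its axis one glass radius in -y from here.
- moving_jaw: Sliding jaw and slider in one piece (black box on the beam, 34 mm in x, 90 in y, top 47 mm above the table). Origin: beam's centre line, slider's middle, 45 mm in -y from its measuring face, z=38 mm; axes as the caliper's. Takes about 2.5 N to slide and stays where left. Pushed at the jaw's tip or in line with the beam it cocks; pushed at the thumb rest, about level with the bottle, it does not.
- thumb_spot (a point): Centre of the back (-y) face of the grey ribbed thumb rest, pushed in +y to close the caliper; 75 mm in -y from the sliding measuring face, axes as the caliper's. The thumb rest is 18 mm in x, 14 in y and stands 31 to 53 mm above the table. It sticks out in -x from the slider's side, which lies 9 mm in +x from this point; behind it and beside it in -x is free room.
- jaw_gap (a joint): Distance between the two measuring faces in m: 0 shut, 0.1 fully open.
- jaw_rock (a joint): Cocking of the sliding jaw about the vertical through the slider's middle, rad; 0 when the faces are parallel. A spring of about 6 N m/rad holds it at 0. More than 0.025 either way spoils the measurement.
- bottle_blue: Closed glass bottle, ribbed blue cap, paper band, 100 to 200 g, 110 mm tall. Origin: centre of its underside; z along its axis. Cap 42 mm across, 86 to 110 mm above the origin, can be gripped with 20 to 40 N. The glass below the cap is a plain cylinder of 32 to 40 mm (it differs between bottles): that is to be gauged. The glass bears up to 10 N from a jaw, and no drops or hard knocks.
- bottle_green: Closed glass bottle, ribbed green cap, paper band, 100 to 200 g, 110 mm tall. Origin: centre of its underside; z along its axis. Cap 42 mm across, 86 to 110 mm above the origin, can be gripped with 20 to 40 N. The glass below the cap is a plain cylinder of 32 to 40 mm (it differs between bottles): that is to be gauged. The glass bears up to 10 N from a jaw, and no drops or hard knocks.
- bottle_white: Closed glass bottle, ribbed white cap, paper band, 100 to 200 g, 110 mm tall. Origin: centre of its underside; z along its axis. Cap 42 mm across, 86 to 110 mm above the origin, can be gripped with 20 to 40 N. The glass below the cap is a plain cylinder of 32 to 40 mm (it differs between bottles): that is to be gauged. The glass bears up to 10 N from a jaw, and no drops or hard knocks.
- rack: White plastic rack fixed to the table, 250 mm in x, 76 in y, 50 high; origin centre of its underside. Three square 44 mm cells at x=-80, 0 and +80 mm, each with a bottle standing on the rack's floor, 4 mm above the table. The -x end has a red end wall and a red strip on top: the marked cell is the one beside it. Which bottle is in which cell varies.
- marked_cell (a point): Floor centre of the rack's red-marked end cell (rack x=-80, y=0, z=4 mm), where the bottle to be gauged stands at the start.
- chamber_lid: Loose clear faceted lid, 72 mm across, 26 mm high, lying on the table; origin centre of its underside.
- specimen_jar: Closed jar with a red cap, 56 mm across, 62 mm high, on the table; origin centre of its underside.
- tip_box: Blue pipette tip box with a clear lid, 87 x 122 mm, 63 mm high, on the table; origin centre of its underside.
- setting_disc: Steel setting disc, 60 mm across, 16 mm high, on the table; origin centre of its underside.
Not all that is in view belongs to the job. Leave any yellow look-alike of the bottle_green alone. What is shaped like the bottle_white but orange is not meant.

How it is judged:
On the way, in this order (a step that is already met when the one before it is completed fails the run):
1. the bottle from the marked cell stands upright on the rest between the two jaws, let go (horizontal distance between each of bottle_blue, bottle_green, bottle_white and marked_cell above 0.05 m and ((x of bottle_blue in the frame of caliper between -0.03 and 0.004 m and z of bottle_blue in the frame of caliper between 0.02 and 0.028 m and angle between bottle_blue's own z axis and vertical below 0.06 rad and y of bottle_blue in the frame of caliper between 0.04 and 0.102 m and linear speed of bottle_blue below 0.02 m/s and contact force between the fingers and bottle_blue below 0.05 N) or (x of bottle_green in the frame of caliper between -0.03 and 0.004 m and z of bottle_green in the frame of caliper between 0.02 and 0.028 m and angle between bottle_green's own z axis and vertical below 0.06 rad and y of bottle_green in the frame of caliper between 0.04 and 0.102 m and linear speed of bottle_green below 0.02 m/s and contact force between the fingers and bottle_green below 0.05 N) or (x of bottle_white in the frame of caliper between -0.03 and 0.004 m and z of bottle_white in the frame of caliper between 0.02 and 0.028 m and angle between bottle_white's own z axis and vertical below 0.06 rad and y of bottle_white in the frame of caliper between 0.04 and 0.102 m and linear speed of bottle_white below 0.02 m/s and contact force between the fingers and bottle_white below 0.05 N))), for 0.2 s.
2. the sliding jaw has been closed: both jaws press on the glass ((contact force between each of moving_jaw, fixed_jaw and bottle_blue above 0.5 N or contact force between each of moving_jaw, fixed_jaw and bottle_green above 0.5 N or contact force between each of moving_jaw, fixed_jaw and bottle_white above 0.5 N)), for 0.2 s.
At the end, for the whole second after the job is handed in: The marked cell is empty (no bottle within 50 mm); its bottle stands still and upright (within 0.06 rad) on the rubber rest (underside 20 to 28 mm high, axis at caliper x -30 to +4 mm), touched by both jaws (over 0.2 N each), the sliding jaw cocked by less than 0.025 rad (horizontal distance between each of bottle_blue, bottle_green, bottle_white and marked_cell above 0.05 m and value of joint jaw_rock between -0.025 and 0.025 rad and ((x of bottle_blue in the frame of caliper between -0.03 and 0.004 m and z of bottle_blue in the frame of caliper between 0.02 and 0.028 m and angle between bottle_blue's own z axis and vertical below 0.06 rad and contact force between each of moving_jaw, fixed_jaw and bottle_blue above 0.2 N and linear speed of bottle_blue below 0.01 m/s) or (x of bottle_green in the frame of caliper between -0.03 and 0.004 m and z of bottle_green in the frame of caliper between 0.02 and 0.028 m and angle between bottle_green's own z axis and vertical below 0.06 rad and contact force between each of moving_jaw, fixed_jaw and bottle_green above 0.2 N and linear speed of bottle_green below 0.01 m/s) or (x of bottle_white in the frame of caliper between -0.03 and 0.004 m and z of bottle_white in the frame of caliper between 0.02 and 0.028 m and angle between bottle_white's own z axis and vertical below 0.06 rad and contact force between each of moving_jaw, fixed_jaw and bottle_white above 0.2 N and linear speed of bottle_white below 0.01 m/s))).
It fails at once if a jaw pressed on a bottle with more than 10 N (contact force between any of moving_jaw, fixed_jaw and bottle_blue above 10 N or contact force between any of moving_jaw, fixed_jaw and bottle_green above 10 N or contact force between any of moving_jaw, fixed_jaw and bottle_white above 10 N).
It fails at once if the sliding jaw was cocked by more than 0.025 rad (value of joint jaw_rock above 0.025 rad or value of joint jaw_rock below -0.025 rad).
It fails at once if a bottle was dropped (falls free at over 0.35 m/s) or tipped by more than 0.4 rad ((contact force between the fingers and bottle_blue below 0.05 N and linear speed of bottle_blue above 0.35 m/s) or (contact force between the fingers and bottle_green below 0.05 N and linear speed of bottle_green above 0.35 m/s) or (contact force between the fingers and bottle_white below 0.05 N and linear speed of bottle_white above 0.35 m/s) or angle between any of bottle_blue, bottle_green, bottle_white's own z axis and vertical above 0.4 rad).
It fails at once if a bottle other than the one from the marked cell was moved by more than 15 mm (distance of each of bottle_blue, bottle_green from where it was at the start of the episode above 0.015 m or distance of each of bottle_blue, bottle_white from where it was at the start of the episode above 0.015 m or distance of each of bottle_green, bottle_white from where it was at the start of the episode above 0.015 m or (distance of bottle_blue from where it was at the start of the episode above 0.015 m and horizontal distance between bottle_green and marked_cell below 0.03 m) or (distance of bottle_blue from where it was at the start of the episode above 0.015 m and horizontal distance between bottle_white and marked_cell below 0.03 m) or (distance of bottle_green from where it was at the start of the episode above 0.015 m and horizontal distance between bottle_blue and marked_cell below 0.03 m) or (distance of bottle_green from where it was at the start of the episode above 0.015 m and horizontal distance between bottle_white and marked_cell below 0.03 m) or (distance of bottle_white from where it was at the start of the episode above 0.015 m and horizontal distance between bottle_blue and marked_cell below 0.03 m) or (distance of bottle_white from where it was at the start of the episode above 0.015 m and horizontal distance between bottle_green and marked_cell below 0.03 m)).
It fails at once if the lid, jar, tip box or setting disc was moved by more than 15 mm (distance of any of chamber_lid, specimen_jar, tip_box, setting_disc from where it was at the start of the episode above 0.015 m).
It also fails if it takes over 56 s, if anything falls off the work surface, if the arm or the gripper's body presses on something with over 40 N, if the wrist force passes 120 N, or if a joint passes its speed limit or range.

### The arm

A 6-joint arm with a two-finger parallel gripper is mounted at the origin on the work surface. World frame = base frame: x ahead of the robot, y to its left, z up, the work surface at z = 0. Lengths are in m, angles in rad, forces in N, time in s.
With the tool pointing down it reaches from about 0.3 to 0.875 m from the base axis. Payload 6.4 kg.
Tool frame: the origin (TCP) lies on the mounting face of the last link; the fingertips stand 173 mm ahead of it and the grasp point (between the pads) lies 155 mm ahead of it (ctrl.tip_reach is the distance from the TCP to the fingertips, in m); z points along the fingers, y is the line along which they close (so a half turn about z gives the same grasp; the last joint's range is limited). The gripper opens to 85 mm and grips with 20 to 120 N. Pads are 22 mm wide; open, the fingers measure 114 mm over their backs; the gripper's body (76 mm by 85 mm) begins 54 mm behind the grasp point. The pads swing forward as they close: fully open they stand 13 mm farther back than shut.
Start: joints at [0.924, 0.181, 1.607, -0, 1.354, -0.206], TCP at [0.245, 0.52, 0.405] pointing down, gripper open.
Joint ranges: [-2.99, 2.99], [-0.89, 2.07], [0.3, 2.58], [-1.14, 4.28], [0, 2.63], [-3.12, 3.12]. Speed limits (rad/s): [2.57, 2.57, 3.01, 3.14, 3.14, 3.14].

### API

Orientations are given as a unit quaternion [w, x, y, z].
In Python, from bench import ctrl gives the robot as it stands.
- The arm moves only by the shell command python3 -m pendant 'ROWS'. ROWS is JSON, a list that holds one entry, the list of rows, each a list of 7 numbers: the opening, from 0 (shut) to 1 (fully open), then the shift along the tool's x, y, z in mm, then the turn, a rotation vector about the tool's x, y, z in rad. A call has 1 to 5 rows; each row is the pose to reach, as a shift and turn from the pose commanded when the call began, along the tool's axes at that moment; what a row does not reach only later rows make up. A row lasts 1/12 s, in which the tool goes at most 41.7 mm and 7.16 degrees, less where a joint would pass 70% of its speed; a pose out of reach is approached as far as the arm can. A call with a gripper value outside its range is refused whole. The fingers move at their own pace and stop on an object; the grip force is fixed at half the most. Time passes only in rows, so rows that repeat a pose let the fingers close. It gives the time, the measured TCP pose, the force, the opening and the grip force at its end, in the units of the state.
- ctrl.get_obs(): the state, without advancing time (a new reading comes with each control period).
- ctrl.camera(name): name is "scene" or "top" or "wrist"; returns the picture (400x640x3 uint8, red, green, blue); there is no depth.
- ctrl.camera_params(name): a dict with "mtx" (3x3 intrinsics, pixels), "distortion" ([k1, k2, p1, p2, k3] as OpenCV has them; the pictures are not rectified), "world_from_camera" (4x4, takes a point from camera to world coordinates); the wrist camera has in their place "tool_from_camera" (4x4, takes a point from camera to tool coordinates, whose origin is the TCP and whose axes are the flange's). Camera axes: x right, y down, z forward; pixel columns grow to the right and rows downward; lengths in m; the calibration is good to about 2 mm. A picture is of the moment at which its call begins: read the wrist's pose just before it. camera_params takes no time and is no camera call.
- ctrl.hand_in(): hands the job in; it is judged then, once.
Trained networks look in the newest picture that a camera, given by its name, has taken for a name from the list of things; names that differ only in an ending like _2 or _b are one class to them, and where a whole thing is asked for, a point or a joint stands for the part that bears it (a point fixed in the world has none). Each returns a list of dicts, best first, with "confidence" (0 to 1); they miss things now and then, are a little off and sometimes report something else, mostly with a low value. They report only what shows in the picture. A call takes as long as a camera call. They do not tell look-alikes from the thing itself.
- ctrl.boxes_of(camera, name): "point" ([column, row] as shares, 0 to 1, of the picture: columns of its width, rows of its height, amid what is visible of it).
The state is a dict: "time_s": time; "q": joint angles; "dq": joint speeds; "joint_efforts": joint torques, N m; "eef_pos": TCP position; "eef_rot": TCP orientation; "wrist_force": force on the tool from outside, world axes, zero at the start; "torque": the same for the moment, N m; "opening": opening from 0.0 (shut) to 1.0 (fully open); "grasp_force": force on a finger pad.
Only numpy, scipy, OpenCV 4.12 (cv2) and the standard library are available. Lean on these libraries where they do the work, as an engineer would, in place of code of your own. Each camera call takes 0.05 s, during which the arm holds its last target. There are 200 camera calls.

## Working session

There is one attempt and no reset: what is moved stays moved. The work goes in short steps, Python scripts to look and compute and a shell command to move; the robot and the scene stay as the last step left them, time stands still between calls to the robot, and variables do not carry over. Pictures are saved under pics/ and viewed, at most 13 in all, crops included, and the job is handed in when it is done.

```bash
mkdir -p pics; ls; python3 - <<'E'
from bench import ctrl
import cv2
o=ctrl.get_obs();print(o['time_s'],o['eef_pos'],o['eef_rot'],o['opening'])
for c in ['top','scene']:
    im=ctrl.camera(c);cv2.imwrite(f'pics/{c}0.png',im[:,:,::-1])
    p=ctrl.camera_params(c);print(c,p['mtx'],p['distortion'],p['world_from_camera'])
    for n in ['caliper','fixed_jaw','moving_jaw','thumb_spot','face_spot','bottle_blue','bottle_green','bottle_white','rack','marked_cell','tip_box']:
        try: print(n,[(round(d['confidence'],2),round(d['point'][0]*640),round(d['point'][1]*400)) for d in ctrl.boxes_of(c,n)][:4])
        except Exception as e: print(n,e)
E
```

```text
pics
0.0 [0.24514248 0.51983041 0.40377745] [-3.67373875e-04  2.18633452e-01  9.75806665e-01 -7.95057546e-04] 0.9998935147915492
top [[382.17399827   0.         318.60087748]
 [  0.         382.17399827 203.28336246]
 [  0.           0.           1.        ]] [-0.01780883  0.          0.          0.          0.        ] [[ 0.00547121 -0.98717074  0.15957444  0.30419422]
 [-0.99997886 -0.00596196 -0.00259677  0.01597902]
 [ 0.00351483 -0.15955686 -0.98718248  1.20870945]
 [ 0.          0.          0.          1.        ]]
caliper [(0.6, 295, 171), (0.43, 413, 176)]
fixed_jaw [(0.58, 252, 178)]
moving_jaw [(0.61, 293, 164), (0.59, 418, 154)]
thumb_spot [(0.86, 294, 163), (0.33, 291, 171)]
face_spot [(0.62, 295, 175)]
bottle_blue [(0.54, 419, 154)]
bottle_green [(0.59, 451, 209), (0.51, 412, 205)]
bottle_white [(0.79, 375, 148), (0.54, 415, 176)]
rack [(0.69, 407, 187)]
marked_cell [(0.94, 407, 186)]
tip_box [(0.88, 189, 186)]
scene [[436.89208173   0.         330.18339604]
 [  0.         436.89208173 197.39451321]
 [  0.           0.           1.        ]] [-0.05283255  0.          0.          0.          0.        ] [[ 0.79856656  0.31092431 -0.51538095  1.15260947]
 [ 0.60153956 -0.44215522  0.66531866 -0.82265371]
 [-0.02101463 -0.84132326 -0.54012364  0.74884834]
 [ 0.          0.          0.          1.        ]]
caliper [(0.72, 375, 215)]
fixed_jaw [(0.33, 305, 201)]
moving_jaw [(0.81, 377, 205)]
thumb_spot [(0.61, 378, 208)]
face_spot [(0.75, 369, 217)]
bottle_blue [(0.78, 302, 272), (0.19, 386, 184)]
bottle_green [(0.93, 258, 241), (0.8, 218, 274)]
bottle_white [(0.63, 341, 251), (0.62, 279, 256)]
rack [(0.64, 282, 281)]
marked_cell [(0.8, 286, 281)]
tip_box [(0.78, 410, 161), (0.31, 373, 216)]
```

```bash
python3 - <<'E'
import cv2
a=cv2.imread('pics/top0.png')[100:260,150:470];cv2.imwrite('pics/top0c.png',cv2.resize(a,None,fx=2.5,fy=2.5,interpolation=cv2.INTER_CUBIC))
a=cv2.imread('pics/scene0.png')[120:360,160:480];cv2.imwrite('pics/sc0c.png',cv2.resize(a,None,fx=2.5,fy=2.5,interpolation=cv2.INTER_CUBIC))
E
```

```text
(no output)
```

View pics/top0c.png

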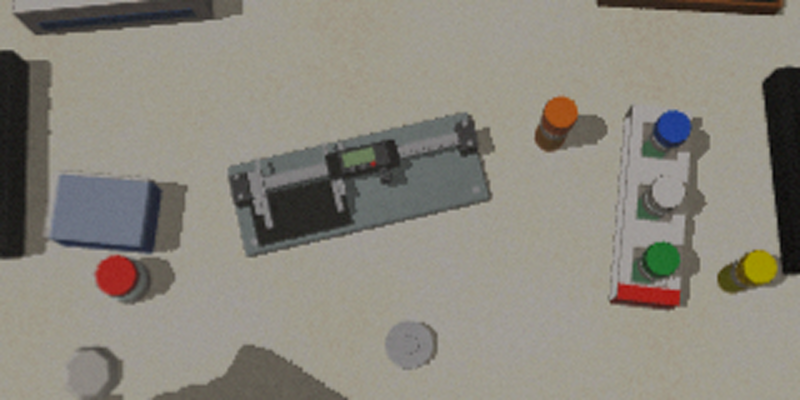

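View pics/sc0c.png

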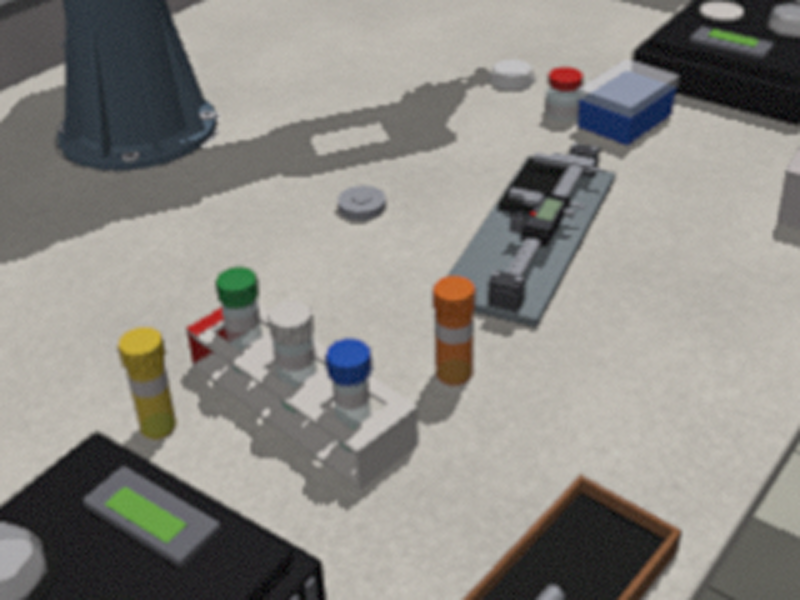

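The green-capped bottle at top (414,203) sits beside the red strip (409,218), so it is the one meant. The yellow one at (453,206) and orange one at (372,146) stand outside the rack and are look-alikes. The caliper's jaws point down in the image, with the fixed jaw at the left end.

```bash
cat > h.py <<'E'
from bench import ctrl
import numpy as np, cv2
from scipy.spatial.transform import Rotation as R
def pose():
    o=ctrl.get_obs();q=o['eef_rot'];T=np.eye(4);T[:3,:3]=R.from_quat([q[1],q[2],q[3],q[0]]).as_matrix();T[:3,3]=o['eef_pos'];return T
def cam(c,T=None):
    p=ctrl.camera_params(c)
    W=np.array(p['world_from_camera']) if c!='wrist' else (pose() if T is None else T)@np.array(p['tool_from_camera'])
    return np.array(p['mtx']),np.array(p['distortion']),W
def ray(c,px,z,T=None):
    K,D,W=cam(c,T);u=cv2.undistortPoints(np.array(px,float).reshape(-1,1,2),K,D).reshape(-1,2)
    d=np.c_[u,np.ones(len(u))]@W[:3,:3].T;o=W[:3,3];return o+d*((z-o[2])/d[:,2])[:,None]
def proj(c,P,T=None):
    K,D,W=cam(c,T);I=np.linalg.inv(W);return cv2.projectPoints(np.array(P,float).reshape(-1,1,3),cv2.Rodrigues(I[:3,:3])[0],I[:3,3],K,D)[0].reshape(-1,2)
def togo(p,yaw=None):
    """shift (mm, tool axes) taking TCP to p; turn about tool z so tool y points at yaw (mod pi)"""
    T=pose();s=T[:3,:3].T@(np.array(p)-T[:3,3])*1000;out=[s.round(1)]
    if yaw is not None:
        y=T[:3,1];a=np.arctan2(y[1],y[0]);d=(yaw-a+np.pi/2)%np.pi-np.pi/2;out.append(round(-d,3))
    return out
E
python3 - <<'E'
from h import *
f=lambda L:np.array(L)/2.5+[150,100]
print('plate',ray('top',f([(228,165),(468,113),(490,198),(250,254)]),.014).round(4))
print('green cap',ray('top',f([(661,259)]),.112).round(4),'white',ray('top',f([(667,192)]),.112).round(4),'blue',ray('top',f([(672,129)]),.112).round(4))
print('scene plain', ray('scene',np.array([[238,282]])/2.5+[160,120],.108))
print(pose().round(4),ctrl.camera_params('wrist'))
E
```

```text
plate [[ 0.6173  0.2626  0.014 ]
 [ 0.6888 -0.0465  0.014 ]
 [ 0.5759 -0.0744  0.014 ]
 [ 0.5014  0.2302  0.014 ]]
green cap [[ 0.4822 -0.2659  0.112 ]] white [[ 0.5623 -0.2758  0.112 ]] blue [[ 0.6393 -0.2846  0.112 ]]
scene plain [[ 0.48777855 -0.26534392  0.108     ]]
[[-0.9044  0.4266 -0.      0.2453]
 [ 0.4266  0.9044  0.      0.5201]
 [ 0.      0.     -1.      0.4047]
 [ 0.      0.      0.      1.    ]] {'mtx': array([[304.714433  ,   0.        , 317.80859567],
       [  0.        , 304.714433  , 195.08276677],
       [  0.        ,   0.        ,   1.        ]]), 'distortion': array([0.0167172, 0.       , 0.       , 0.       , 0.       ]), 'tool_from_camera': array([[-5.01184403e-04, -9.46906632e-01, -3.21508289e-01,
         8.34072615e-02],
       [ 9.99999391e-01, -1.58360125e-04, -1.09245036e-03,
         4.26600692e-04],
       [ 9.83534396e-04, -3.21508641e-01,  9.46906134e-01,
         2.98843674e-02],
       [ 0.00000000e+00,  0.00000000e+00,  0.00000000e+00,
         1.00000000e+00]])}
```

```bash
python3 - <<'E'
from h import *
print(togo([.58,.11,.40],np.deg2rad(83)))
E
```

```text
[array([-477.7, -228.1,    4.7]), np.float64(-0.319)]
```

```bash
python3 -m pendant '[[[1,-36,-17,0,0,0,-0.06],[1,-72,-34,0,0,0,-0.12],[1,-108,-51,1,0,0,-0.18],[1,-144,-68,1,0,0,-0.24],[1,-180,-85,2,0,0,-0.319]]]'; python3 - <<'E'
from h import *
print(togo([.58,.11,.40],np.deg2rad(83)))
E
```

```text
time_s: 1.62
eef_pos: [0.3726, 0.365, 0.403]
eef_rot: [0.0, 0.059, 0.998, 0.0]
wrist_force: [0.6, 0.5, 0.2]
opening: 1.0
grasp_force: 0.0
[array([-236.1, -228.7,    3. ]), np.float64(0.004)]
```

```bash
python3 -m pendant '[[[1,-28,-27,1,0,0,0],[1,-56,-54,2,0,0,0],[1,-84,-81,3,0,0,0],[1,-112,-108,3,0,0,0],[1,-140,-135,3,0,0,0]]]'; python3 -m pendant '[[[1,-28,-27,0,0,0,0],[1,-56,-54,0,0,0,0],[1,-84,-81,0,0,0,0],[1,-96,-94,0,0,0,0],[1,-96,-94,0,0,0,0]]]';python3 - <<'E'
from h import *
T=pose();im=ctrl.camera('wrist');np.save('T1.npy',T);cv2.imwrite('pics/w1.png',im[:,:,::-1]);print(T.round(4))
for n in ['fixed_jaw','moving_jaw','thumb_spot','face_spot','caliper']: print(n,[(round(d['confidence'],2),round(d['point'][0]*640),round(d['point'][1]*400)) for d in ctrl.boxes_of('wrist',n)][:3])
E
```

```text
time_s: 2.03
eef_pos: [0.4953, 0.2136, 0.3998]
eef_rot: [0.0, 0.061, 0.998, 0.0]
wrist_force: [0.9, 1.4, -0.4]
opening: 0.999
grasp_force: 0.0
time_s: 2.45
eef_pos: [0.5804, 0.1067, 0.3995]
eef_rot: [0.0, 0.063, 0.998, -0.001]
wrist_force: [-0.6, -0.2, -0.0]
opening: 0.998
grasp_force: 0.0
[[-9.920e-01  1.260e-01  9.000e-04  5.804e-01]
 [ 1.260e-01  9.920e-01 -1.100e-03  1.067e-01]
 [-1.000e-03 -1.000e-03 -1.000e+00  3.995e-01]
 [ 0.000e+00  0.000e+00  0.000e+00  1.000e+00]]
fixed_jaw [(0.6, 422, 148)]
moving_jaw [(0.86, 311, 202), (0.44, 321, 175)]
thumb_spot [(0.95, 312, 202)]
face_spot [(0.73, 321, 177)]
caliper [(0.67, 321, 175)]
```

View pics/w1.png

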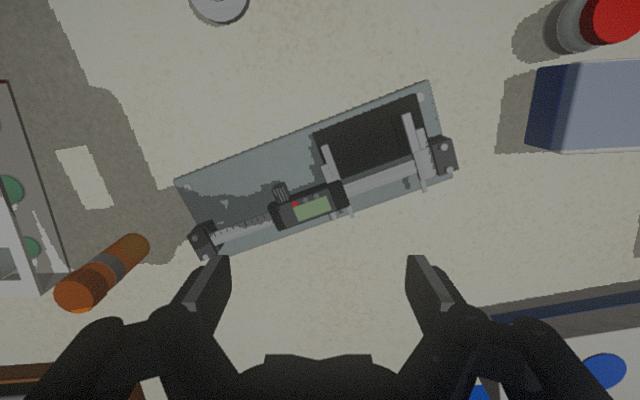

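The wrist view shows the whole caliper: plate corners at about (428,80), (174,181) and (453,178), with the thumb rest at (281,192). I'll fit the pose and overlay it to check.

```bash
cat > fit.py <<'E'
from h import *
from scipy.optimize import least_squares
T=np.load('T1.npy')
P=np.array([(-60,160,14),(-60,-160,14),(60,160,14),(-52,20,24),(-52,140,24)])/1e3
px=np.array([(428,80),(174,181),(454,178),(313,133),(417,95)],float)
def w(v,Q): Q=np.array(Q,float);c,s=np.cos(v[2]),np.sin(v[2]);return np.c_[v[0]+c*Q[:,0]-s*Q[:,1],v[1]+s*Q[:,0]+c*Q[:,1],Q[:,2]]
if __name__=='__main__':
    r=least_squares(lambda v:(proj('wrist',w(v,P),T)-px).ravel(),[.596,.093,.235]);v=r.x
    print(v.round(4),r.fun.reshape(-1,2).round(1));np.save('cal.npy',v)
    tp=ray('wrist',[(281,197)],.053,T);print('thumb top',tp)
    im=cv2.imread('pics/w1.png')[60:280,150:470];im=cv2.resize(im,None,fx=2.5,fy=2.5,interpolation=cv2.INTER_CUBIC)
    def line(Q,col):
        q=((proj('wrist',w(v,np.array(Q)/1e3),T)-[150,60]+.5)*2.5*8).astype(int);cv2.polylines(im,[q.reshape(-1,1,2)],True,col,1,cv2.LINE_AA,3)
    line([(-60,-160,14),(60,-160,14),(60,160,14),(-60,160,14)],(0,0,255))
    line([(-52,20,24),(10,20,24),(10,140,24),(-52,140,24)],(0,255,255))
    line([(-38,115,42),(12,115,42),(12,115.1,42)],(0,255,0));line([(12,-130,42),(12,134,42),(12,-130,42)],(255,0,255))
    for g in (.1,.09):
        y=115-g*1000;line([(-38,y,42),(3,y,42),(3,y,42)],(255,255,0))
    cv2.imwrite('pics/w1o.png',im)
E
python3 fit.py
```

```text
[0.598  0.0985 0.2421] [[ 1.9 -0.6]
 [-2.1  0.3]
 [ 0.8  0.7]
 [-0.5  1.7]
 [-0.3 -1.2]]
thumb top [[0.60177631 0.06310583 0.053     ]]
```

View pics/w1o.png

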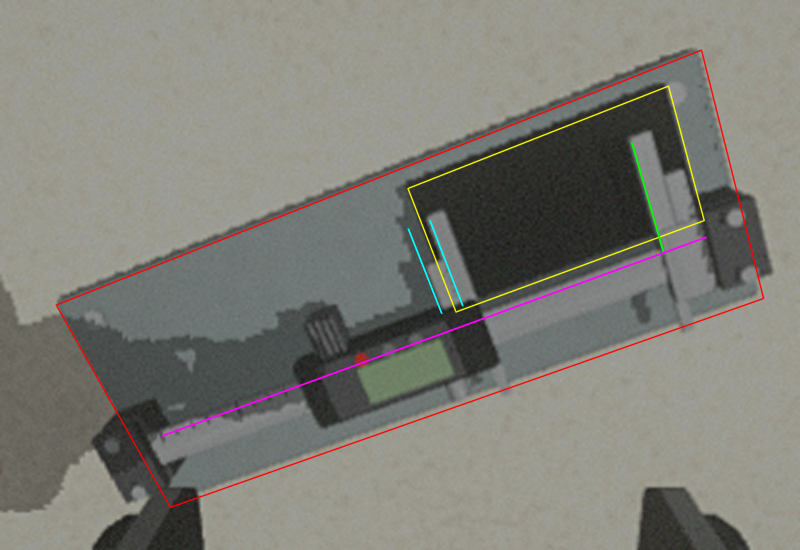

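```bash
python3 -m pendant '[[[1,3,-38,0,0,0,0],[1,6,-76,0,0,0,0],[1,9,-114,0,0,0,0],[1,12,-152,0,0,0,0],[1,15,-190,0,0,0,0]]]'; python3 -m pendant '[[[1,3,-38,0,0,0,0],[1,6,-76,0,0,0,0],[1,15,-114,0,0,0,0],[1,30,-150,0,0,0,0],[1,35,-187,0,0,0,0]]]';python3 - <<'E'
from h import *
print(togo([.483,-.266,.40],np.deg2rad(83)))
T=pose();im=ctrl.camera('wrist');np.save('T2.npy',T);cv2.imwrite('pics/w2.png',im[:,:,::-1]);print(T[:3,3].round(4))
for n in ['bottle_green','bottle_white','bottle_blue','rack']: print(n,[(round(d['confidence'],2),round(d['point'][0]*640),round(d['point'][1]*400)) for d in ctrl.boxes_of('wrist',n)][:3])
E
```

```text
time_s: 3.17
eef_pos: [0.5395, -0.0765, 0.4]
eef_rot: [0.0, 0.06, 0.998, -0.0]
wrist_force: [0.4, -0.5, 1.3]
opening: 0.999
grasp_force: 0.0
time_s: 3.58
eef_pos: [0.4815, -0.2578, 0.3999]
eef_rot: [-0.0, 0.06, 0.998, 0.0]
wrist_force: [1.2, -1.2, 0.9]
opening: 1.001
grasp_force: 0.0
[array([-2.4, -8. , -0.1]), np.float64(0.002)]
[ 0.4815 -0.2578  0.3999]
bottle_green [(0.74, 311, 191), (0.61, 195, 186)]
bottle_white [(0.83, 406, 301), (0.63, 311, 258)]
bottle_blue []
rack [(0.79, 314, 215)]
```

View pics/w2.png

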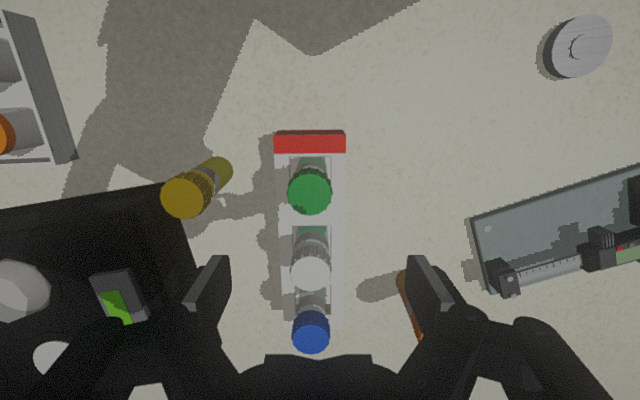

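The green cap is at (309,193) beside the red strip (309,141), with yellow apart at (185,197). The cell choice is confirmed.

```bash
python3 - <<'E'
from h import *
T=np.load('T2.npy')
c=ray('wrist',[(309,193),(185,197),(311,268),(311,331)],.114,T);print(c.round(4))
rs=ray('wrist',[(310,138)],.05,T);print('red strip',rs)
d=c[3]-c[0];print('rack yaw',np.rad2deg(np.arctan2(d[1],d[0])),np.linalg.norm(d))
g=c[0];print(togo([g[0],g[1],.098+.155],np.deg2rad(90)+np.arctan2(d[1],d[0])))
E
```

```text
[[ 0.4822 -0.2654  0.114 ]
 [ 0.4727 -0.375   0.114 ]
 [ 0.558  -0.2733  0.114 ]
 [ 0.6325 -0.2829  0.114 ]]
red strip [[ 0.44322717 -0.26103167  0.05      ]]
rack yaw -6.6369059696512025 0.15136479952194595
[array([ -0.2,  -8.7, 146.7]), np.float64(-0.005)]
```

```bash
python3 -m pendant '[[[1,0,-9,30,0,0,0],[1,0,-9,60,0,0,0],[1,0,-9,90,0,0,0],[1,0,-9,115,0,0,0],[1,0,-9,130,0,0,0]]]'; python3 -m pendant '[[[1,0,0,10,0,0,0],[1,0,0,16,0,0,0],[1,0,0,16,0,0,0],[0.6,0,0,16,0,0,0],[0.5,0,0,16,0,0,0]]]'; python3 -m pendant '[[[0.3,0,0,0,0,0,0],[0.1,0,0,0,0,0,0],[0,0,0,0,0,0,0],[0,0,0,0,0,0,0],[0,0,0,0,0,0,0]]]'
```

```text
time_s: 4.25
eef_pos: [0.4817, -0.2637, 0.2666]
eef_rot: [-0.002, 0.059, 0.998, 0.001]
wrist_force: [0.2, 1.4, -0.2]
opening: 1.001
grasp_force: 0.0
time_s: 4.67
eef_pos: [0.4825, -0.2667, 0.2551]
eef_rot: [0.001, 0.061, 0.998, -0.001]
wrist_force: [-0.5, 0.5, -0.4]
opening: 0.746
grasp_force: 0.0
time_s: 5.08
eef_pos: [0.4822, -0.267, 0.255]
eef_rot: [0.001, 0.061, 0.998, -0.0]
wrist_force: [-0.8, 1.2, 6.0]
opening: 0.452
grasp_force: 59.8
```

```bash
python3 -m pendant '[[[0,0,0,-3,0,0,0],[0,0,0,-10,0,0,0],[0,0,0,-25,0,0,0],[0,0,0,-45,0,0,0],[0,0,0,-70,0,0,0]]]'; python3 -m pendant '[[[0,0,0,-20,0,0,0],[0,0,0,-30,0,0,0],[0,0,0,-30,0,0,0],[0,0,0,-30,0,0,0],[0,0,0,-30,0,0,0]]]';  python3 - <<'E'
from h import *
T=pose();im=ctrl.camera('wrist');cv2.imwrite('pics/w3.png',im[:,:,::-1])
v=np.load('cal.npy');c,s=np.cos(v[2]),np.sin(v[2])
x,y=-.013,.090
t=[v[0]+c*x-s*y,v[1]+s*x+c*y];print(t,T[:3,3])
print(togo([t[0],t[1],.353]))
E
```

```text
time_s: 5.5
eef_pos: [0.481, -0.2662, 0.3232]
eef_rot: [-0.001, 0.061, 0.998, 0.001]
wrist_force: [0.3, -0.4, -1.0]
opening: 0.451
grasp_force: 60.4
time_s: 5.92
eef_pos: [0.4812, -0.2663, 0.3522]
eef_rot: [-0.001, 0.061, 0.998, 0.001]
wrist_force: [0.5, -0.8, -1.1]
opening: 0.456
grasp_force: 60.4
[np.float64(0.5638390758656564), np.float64(0.18274726869093497)] [ 0.48124998 -0.26630978  0.35218738]
[array([-2.740e+01,  4.557e+02, -4.000e-01])]
```

View pics/w3.png

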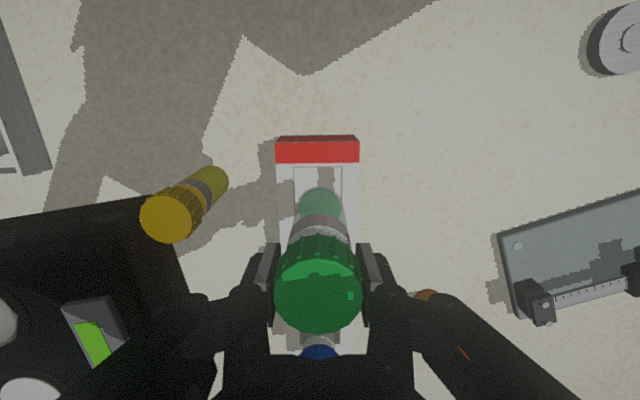

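The green bottle is held centred and upright: cap at (318,297), pads at 265 and 372, cell empty below. I'll carry it over, using the cap offset in the grip.

```bash
python3 - <<'E'
from h import *
T=pose();g=ray('wrist',[(318,297)],.211,T)[0];print('cap in tool mm',(T[:3,:3].T@(g-T[:3,3])*1000).round(1))
E
python3 -m pendant '[[[0,-1,15,0,0,0,0],[0,-3,45,0,0,0,0],[0,-5,80,0,0,0,0],[0,-7,115,0,0,0,0],[0,-9,150,0,0,0,0]]]'; python3 -m pendant '[[[0,-2,35,0,0,0,0],[0,-4,70,0,0,0,0],[0,-6,105,0,0,0,0],[0,-8,140,0,0,0,0],[0,-10,175,0,0,0,0]]]'; python3 -m pendant '[[[0,-3,35,0,0,0,0],[0,-5,70,0,0,0,0],[0,-7,100,0,0,0,0],[0,-8,120,0,0,0,0],[0,-8,130,0,0,0,0]]]';python3 -m pendant '[[[0,0,0,0,0,0,0],[0,0,0,0,0,0,0]]]'; python3 - <<'E'
from h import *
T=pose();im=ctrl.camera('wrist');np.save('T4.npy',T);cv2.imwrite('pics/w4.png',im[:,:,::-1])
print(togo([.5638,.1827,.353]),T.round(4))
E
```

```text
cap in tool mm [ -1.    0.5 140.9]
time_s: 6.38
eef_pos: [0.5085, -0.1167, 0.3525]
eef_rot: [-0.001, 0.061, 0.998, 0.001]
wrist_force: [-0.1, -0.1, -0.9]
opening: 0.449
grasp_force: 60.5
time_s: 6.8
eef_pos: [0.5395, 0.0562, 0.3526]
eef_rot: [-0.001, 0.061, 0.998, 0.0]
wrist_force: [0.3, -0.5, -2.0]
opening: 0.451
grasp_force: 60.5
time_s: 7.22
eef_pos: [0.5631, 0.185, 0.3524]
eef_rot: [-0.001, 0.059, 0.998, 0.0]
wrist_force: [0.2, 0.8, -1.9]
opening: 0.449
grasp_force: 60.6
time_s: 7.38
eef_pos: [0.5633, 0.1818, 0.3528]
eef_rot: [-0.001, 0.06, 0.998, -0.0]
wrist_force: [-0.9, -0.1, -1.4]
opening: 0.452
grasp_force: 60.6
[array([-0.1,  1.7,  0. ])] [[-9.927e-01  1.204e-01 -1.800e-03  5.633e-01]
 [ 1.204e-01  9.927e-01 -7.000e-04  1.818e-01]
 [ 1.700e-03 -9.000e-04 -1.000e+00  3.528e-01]
 [ 0.000e+00  0.000e+00  0.000e+00  1.000e+00]]
```

View pics/w4.png

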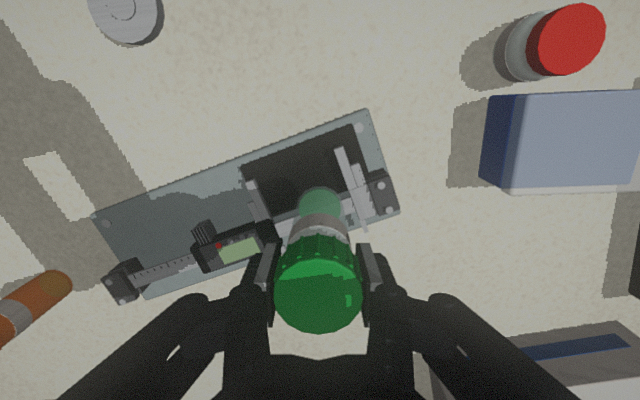

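Bottle held above the rest. Visible caliper points: plate corners (369,108) and (92,215), fixed jaw tip (334,149), thumb rest (203,233). I'll check the pose against these.

```bash
python3 - <<'E'
from fit import *
T1=np.load('T1.npy');T4=np.load('T4.npy');v0=np.load('cal.npy')
P4=np.array([(-60,160,14),(-60,-160,14),(-52,20,24),(-52,140,24),(-38,115,42),(60,160,14)])/1e3
p4=np.array([(369,108),(92,215),(240,169),(360,124),(334,149),(400,211)],float)
P1=np.vstack([P,[[-.038,.115,.042]]]);p1=np.vstack([px,[[402.3,114.5]]])
print('old on new view',(proj('wrist',w(v0,P4),T4)-p4).round(1).tolist())
f=lambda v:np.r_[(proj('wrist',w(v,P1),T1)-p1).ravel(),(proj('wrist',w(v,P4),T4)-p4).ravel()]
r=least_squares(f,v0,loss='soft_l1');v=r.x;print(v.round(4),f(v).reshape(-1,2).round(1).tolist())
r4=least_squares(lambda v:(proj('wrist',w(v,P4),T4)-p4).ravel(),v0,loss='soft_l1');print(r4.x.round(4))
np.save('cal.npy',v)
f4=(proj('top',w(v,np.array([(-60,160,14),(60,160,14),(60,-160,14),(-60,-160,14)])/1e3)));print('top',((f4-[150,100])*2.5).round(0).tolist())
t=w(v,[[-.012,.090,.353]])[0];print(t,togo(t))
d=np.array([T4[0,3],T4[1,3],0])-[v[0],v[1],0];c,s=np.cos(v[2]),np.sin(v[2]);print('TCP in caliper',c*d[0]+s*d[1],-s*d[0]+c*d[1])
print('thumb top wrt cal',[(lambda d:(c*d[0]+s*d[1],-s*d[0]+c*d[1]))(ray('wrist',[p],.053,T)[0]-[v[0],v[1],0]) for p,T in (((203,233),T4),((280.5,192),T1))])
E
```

```text
old on new view [[-0.1, 0.2], [-3.5, 1.2], [-0.0, -1.1], [-6.8, 0.6], [0.5, 1.8], [2.5, 3.9]]
[0.5975 0.0988 0.2428] [[2.1, -1.3], [-2.0, -0.1], [1.0, 0.1], [-0.3, 1.2], [-0.1, -1.9], [-0.0, 1.2], [0.1, -0.5], [-3.4, 0.8], [0.1, -1.7], [-6.7, -0.1], [0.7, 1.1], [2.7, 3.3]]
[0.5974 0.099  0.2439]
top [[243.0, 254.0], [223.0, 165.0], [465.0, 109.0], [487.0, 197.0]]
[0.56417318 0.18323094 0.353     ] [array([-0.4,  2.3,  0. ])]
TCP in caliper -0.013189075374580455 0.08879848571786449
thumb top wrt cal [(np.float64(-0.009226177328718282), np.float64(-0.0323936794802315)), (np.float64(-0.009894231687360613), np.float64(-0.033851763435900475))]
```

```bash
python3 -m pendant '[[[0,0,0,15,0,0,0],[0,0,0,35,0,0,0],[0,0,0,53,0,0,0],[0,0,0,63,0,0,0],[0,0,0,68,0,0,0]]]'; python3 -m pendant '[[[0,0,0,2,0,0,0],[0,0,0,4,0,0,0],[0,0,0,6,0,0,0],[0,0,0,6,0,0,0],[0,0,0,6,0,0,0]]]'; python3 -m pendant '[[[0,0,0,0.7,0,0,0],[0,0,0,1.4,0,0,0],[0,0,0,2,0,0,0],[0,0,0,2,0,0,0],[0,0,0,2,0,0,0]]]'
```

```text
time_s: 7.85
eef_pos: [0.5632, 0.1802, 0.2838]
eef_rot: [-0.002, 0.062, 0.998, -0.0]
wrist_force: [-1.2, -0.1, -1.5]
opening: 0.453
grasp_force: 60.6
time_s: 8.27
eef_pos: [0.5641, 0.1817, 0.2804]
eef_rot: [0.001, 0.061, 0.998, 0.0]
wrist_force: [-0.2, -0.4, -1.0]
opening: 0.454
grasp_force: 60.6
time_s: 8.68
eef_pos: [0.5638, 0.1818, 0.2777]
eef_rot: [-0.0, 0.061, 0.998, 0.0]
wrist_force: [0.0, -0.2, -1.4]
opening: 0.452
grasp_force: 60.6
```

```bash
for i in 1 2 3; do python3 -m pendant '[[[0,0,0,0.5,0,0,0],[0,0,0,1,0,0,0],[0,0,0,1,0,0,0]]]' | grep -E 'eef_pos|wrist'; done
```

```text
eef_pos: [0.5638, 0.1817, 0.2766]
wrist_force: [-0.5, 0.2, -1.6]
eef_pos: [0.5638, 0.1817, 0.2756]
wrist_force: [0.2, 0.1, -1.4]
eef_pos: [0.564, 0.1817, 0.2751]
wrist_force: [-0.8, 0.5, 1.6]
```

```bash
python3 -m pendant '[[[0.5,0,0,0,0,0,0],[0.55,0,0,0,0,0,0],[0.6,0,0,0,0,0,0],[0.8,0,0,0,0,0,0],[1,0,0,0,0,0,0]]]';python3 -m pendant '[[[1,0,0,0,0,0,0],[1,0,0,0,0,0,0],[1,0,0,0,0,0,0],[1,0,0,-5,0,0,0],[1,0,0,-20,0,0,0]]]'; python3 -m pendant '[[[1,0,0,-30,0,0,0],[1,0,0,-60,0,0,0],[1,0,0,-90,0,0,0],[1,0,0,-90,0,0,0],[1,0,0,-90,0,0,0]]]'; python3 - <<'E'
from fit import *
T=pose();im=ctrl.camera('wrist');np.save('T5.npy',T);cv2.imwrite('pics/w5.png',im[:,:,::-1])
ctrl.camera('top');print(T.round(4).tolist(),[(d['confidence'],d['point'][0]*640,d['point'][1]*400) for d in ctrl.boxes_of('top','bottle_green')])
E
```

```text
time_s: 9.85
eef_pos: [0.5638, 0.1817, 0.2747]
eef_rot: [-0.0, 0.061, 0.998, -0.0]
wrist_force: [0.0, 0.4, -0.0]
opening: 0.862
grasp_force: 0.0
time_s: 10.27
eef_pos: [0.5628, 0.1815, 0.2928]
eef_rot: [-0.002, 0.061, 0.998, -0.0]
wrist_force: [-0.6, -0.4, -0.3]
opening: 1.0
grasp_force: 0.0
time_s: 10.68
eef_pos: [0.5644, 0.1818, 0.3877]
eef_rot: [0.003, 0.061, 0.998, 0.0]
wrist_force: [-1.4, 0.1, 0.0]
opening: 0.997
grasp_force: 0.0
[[-0.9926, 0.1214, 0.0055, 0.5644], [0.1214, 0.9926, 0.0006, 0.1818], [-0.0053, 0.0013, -1.0, 0.3877], [0.0, 0.0, 0.0, 1.0]] [(0.83, 448.896, 208.6)]
```

View pics/w5.png

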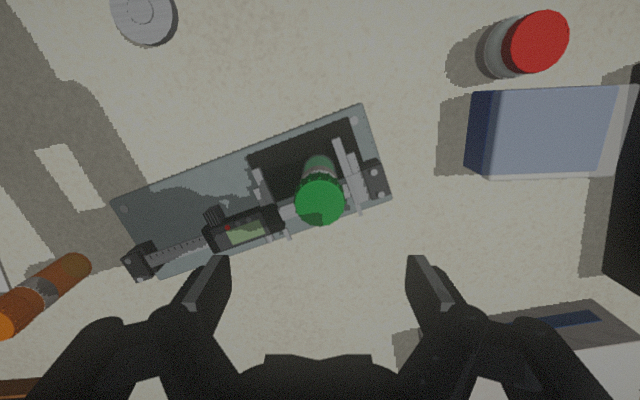

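The bottle stands upright between the jaws: cap (320,202), fixed jaw (345,165). Now to go behind the thumb rest, gripper shut and turned to the caliper's axes.

```bash
python3 - <<'E'
from fit import *
v=np.load('cal.npy');t=w(v,[[-.012,-.075,.35]])[0];print(t,ctrl.tip_reach,togo(t,v[2]+np.pi/2))
E
```

```text
[0.60384037 0.02307004 0.35      ] 0.1734 [array([ -59.5, -152.5,   33.4]), np.float64(-0.365)]
```

```bash
python3 -m pendant '[[[0.5,-12,-30,0,0,0,-0.075],[0,-24,-60,0,0,0,-0.15],[0,-36,-90,0,0,0,-0.225],[0,-48,-120,0,0,0,-0.3],[0,-60,-152,0,0,0,-0.365]]]';python3 -m pendant '[[[0,0,0,0,0,0,0],[0,0,0,0,0,0,0],[0,0,0,0,0,0,0]]]'; python3 - <<'E'
from fit import *
v=np.load('cal.npy');t=w(v,[[-.012,-.075,.213]])[0];print(togo(t,v[2]+np.pi/2),ctrl.get_obs()['opening'],pose().round(3))
T=pose();im=ctrl.camera('wrist');np.save('T6.npy',T);cv2.imwrite('pics/w6.png',im[:,:,::-1])
E
```

```text
time_s: 11.25
eef_pos: [0.6047, 0.0224, 0.3829]
eef_rot: [-0.001, -0.123, 0.992, 0.001]
wrist_force: [0.6, 0.0, 0.4]
opening: 0.295
grasp_force: 0.0
time_s: 11.5
eef_pos: [0.6045, 0.0236, 0.3833]
eef_rot: [-0.001, -0.121, 0.993, 0.001]
wrist_force: [0.3, -0.2, -0.4]
opening: 0.001
grasp_force: 0.0
[array([  0.4,  -0.6, 170.3]), np.float64(-0.001)] 0.001059284750722944 [[-0.971 -0.239 -0.003  0.605]
 [-0.239  0.971  0.001  0.024]
 [ 0.002  0.002 -1.     0.383]
 [ 0.     0.     0.     1.   ]]
```

View pics/w6.png

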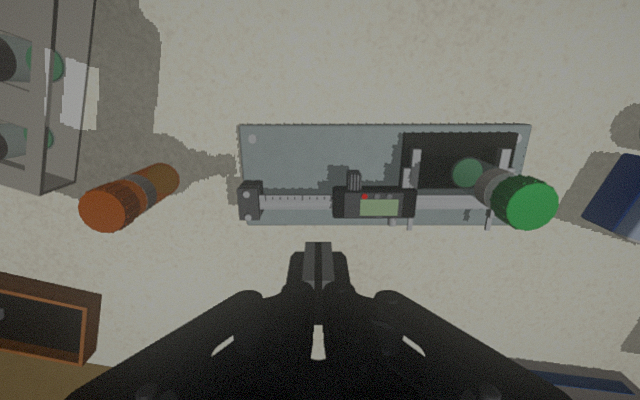

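Shut gripper above, aligned with the beam. The thumb rest is at (354,180), with its back face at column 347 and slider edge at row 190.

```bash
python3 - <<'E'
from fit import *
T=np.load('T6.npy')
for n,p,z in [('thumb back',(347.5,181),.053),('thumb tip x',(354,171.5),.053),('slider edge',(345,189.5),.047),('jaw face',(421,165),.042),('fixed face',(500,165),.042),('slider rear',(333.5,205),.047),('plate',(237,125),.014)]:
    print(n,((ray('wrist',[p],z,T)[0]-T[:3,3])@T[:3,:3]*1000).round(1))
E
python3 -m pendant '[[[0,0,0,30,0,0,0],[0,0,0,65,0,0,0],[0,0,0,100,0,0,0],[0,0,0,130,0,0,0],[0,0,0,145,0,0,0]]]'
```

```text
thumb back [ -3.6  30.9 330.3]
thumb tip x [  6.4  37.1 330.3]
slider edge [-14.6  29.1 336.3]
jaw face [ 10.5 108.  341.5]
fixed face [ 10.3 189.6 341.6]
slider rear [-32.   17.3 336.2]
plate [ 48.6 -87.6 369.2]
time_s: 11.97
eef_pos: [0.6026, 0.0255, 0.235]
eef_rot: [-0.003, -0.122, 0.993, 0.001]
wrist_force: [-1.0, -0.2, -0.6]
opening: 0.003
grasp_force: 0.0
```

```bash
python3 -m pendant '[[[0,1.5,0,12,0,0,0],[0,1.5,0,22,0,0,0],[0,1.5,0,25,0,0,0],[0,1.5,0,25,0,0,0],[0,1.5,0,25,0,0,0]]]'; python3 -m pendant '[[[0,0,2,0,0,0,0],[0,0,4,0,0,0,0],[0,0,6,0,0,0,0],[0,0,8,0,0,0,0],[0,0,8,0,0,0,0]]]';  python3 - <<'E'
from fit import *
v=np.load('cal.npy');T=pose();c,s=np.cos(v[2]),np.sin(v[2]);d=T[:3,3]-[v[0],v[1],0];print((c*d[0]+s*d[1])*1e3,(-s*d[0]+c*d[1])*1e3)
E
```

```text
time_s: 12.38
eef_pos: [0.6041, 0.0233, 0.2158]
eef_rot: [0.001, -0.121, 0.993, -0.0]
wrist_force: [-0.2, 0.2, 0.5]
opening: 0.001
grasp_force: 0.0
time_s: 12.8
eef_pos: [0.6015, 0.0314, 0.215]
eef_rot: [0.0, -0.121, 0.993, -0.0]
wrist_force: [-0.1, 0.0, 0.2]
opening: -0.002
grasp_force: 0.0
-12.302354578365613 -66.37777915436921
```

```bash
for i in 1 2 3 4; do python3 -m pendant '[[[0,0,1,0,0,0,0],[0,0,2,0,0,0,0],[0,0,3,0,0,0,0],[0,0,4,0,0,0,0]]]' | grep -E 'eef_pos|wrist'; done
```

```text
eef_pos: [0.6005, 0.0349, 0.2146]
wrist_force: [-0.7, -0.1, 0.0]
eef_pos: [0.5996, 0.0388, 0.2147]
wrist_force: [0.2, 0.6, -0.3]
eef_pos: [0.5986, 0.0423, 0.2147]
wrist_force: [-0.7, -2.7, -0.1]
eef_pos: [0.5976, 0.0465, 0.2147]
wrist_force: [-1.0, -3.2, 0.8]
```

Contact made and it slides at about 3 N. Continuing.

```bash
for i in 1 2 3 4; do python3 -m pendant '[[[0,0,1.2,0,0,0,0],[0,0,2.4,0,0,0,0],[0,0,3.6,0,0,0,0],[0,0,4.8,0,0,0,0],[0,0,6,0,0,0,0]]]' | grep -E 'eef_pos|wrist'; done; python3 - <<'E'
from h import *
T=pose();im=ctrl.camera('wrist');cv2.imwrite('pics/w7.png',im[:,:,::-1])
E
```

```text
eef_pos: [0.5962, 0.0524, 0.2147]
wrist_force: [-0.3, -3.6, 0.4]
eef_pos: [0.5948, 0.0582, 0.2147]
wrist_force: [-1.6, -2.8, -0.0]
eef_pos: [0.5933, 0.064, 0.2147]
wrist_force: [0.4, -2.9, 0.7]
eef_pos: [0.5919, 0.0699, 0.2147]
wrist_force: [0.3, -2.6, -0.3]
```

View pics/w7.png

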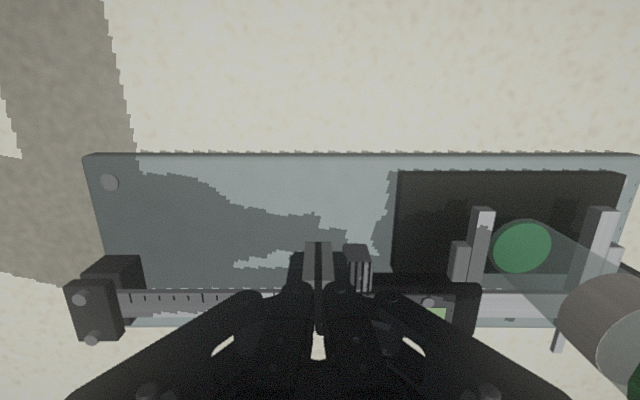

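The jaw (490) is nearing the glass base (492–551), with the fixed face at 585. Roughly 16 mm remains, so I'll go finer.

```bash
for i in 1 2 3 4; do python3 -m pendant '[[[0,0,0.6,0,0,0,0],[0,0,1.2,0,0,0,0],[0,0,1.8,0,0,0,0],[0,0,2.4,0,0,0,0],[0,0,3,0,0,0,0]]]' | grep -E 'eef_pos|wrist'; done
```

```text
eef_pos: [0.5912, 0.0727, 0.2147]
wrist_force: [-0.7, -1.8, -0.1]
eef_pos: [0.5905, 0.0756, 0.2147]
wrist_force: [-0.4, -3.1, -0.1]
eef_pos: [0.5897, 0.0785, 0.2147]
wrist_force: [-0.9, -2.3, 0.6]
eef_pos: [0.589, 0.0813, 0.2147]
wrist_force: [-0.5, -4.1, -0.2]
```

```bash
for i in 1 2 3; do python3 -m pendant '[[[0,0,0.3,0,0,0,0],[0,0,0.6,0,0,0,0],[0,0,0.9,0,0,0,0],[0,0,1.0,0,0,0,0]]]' | grep -E 'eef_pos|wrist'; done
```

```text
eef_pos: [0.5888, 0.0824, 0.2147]
wrist_force: [-0.2, -4.4, -0.5]
eef_pos: [0.5885, 0.0834, 0.2147]
wrist_force: [-0.4, -3.8, 0.7]
eef_pos: [0.5883, 0.0844, 0.2147]
wrist_force: [-1.0, -4.4, 0.6]
```

```bash
for i in 1 2; do python3 -m pendant '[[[0,0,0.3,0,0,0,0],[0,0,0.6,0,0,0,0],[0,0,0.8,0,0,0,0],[0,0,0.8,0,0,0,0]]]' | grep -E 'eef_pos|wrist'; done
```

```text
eef_pos: [0.5881, 0.0851, 0.2147]
wrist_force: [0.7, -2.3, 0.4]
eef_pos: [0.588, 0.0857, 0.2147]
wrist_force: [-0.5, -5.0, 0.2]
```

```bash
python3 -m pendant '[[[0,0,0.3,0,0,0,0],[0,0,0.6,0,0,0,0],[0,0,0.6,0,0,0,0]]]' | grep -E 'eef_pos|wrist'
```

```text
eef_pos: [0.5879, 0.086, 0.2148]
wrist_force: [-1.0, -6.8, 0.1]
```

```bash
for i in 1 2; do python3 -m pendant '[[[0,0,0,0,0,0,0],[0,0,0,0,0,0,0]]]' | grep -E 'eef_pos|wrist'; done; python3 -m pendant '[[[0,0,0.2,0,0,0,0],[0,0,0.3,0,0,0,0],[0,0,0.3,0,0,0,0]]]' | grep -E 'eef_pos|wrist'
```

```text
eef_pos: [0.5879, 0.086, 0.2147]
wrist_force: [-0.5, -6.8, 0.5]
eef_pos: [0.5879, 0.086, 0.2148]
wrist_force: [-1.2, -6.2, 0.4]
eef_pos: [0.5879, 0.0861, 0.2148]
wrist_force: [0.1, -7.8, -0.4]
```

Firm contact: about 7.5 N at the wrist, about 5 N on the glass. Now to back off and look.

```bash
python3 -m pendant '[[[0,0,0,0,0,0,0],[0,0,-1,0,0,0,0],[0,0,-3,0,0,0,0],[0,0,-8,0,0,0,0],[0,0,-15,0,0,0,0]]]'; python3 -m pendant '[[[0,0,-3,-20,0,0,0],[0,0,-3,-55,0,0,0],[0,0,-3,-90,0,0,0],[0,0,-3,-125,0,0,0],[0,0,-3,-140,0,0,0]]]'; python3 -m pendant '[[[0,0,0,0,0,0,0],[0,0,0,0,0,0,0]]]'; python3 - <<'E'
from h import *
im=ctrl.camera('wrist')[90:290,300:640];cv2.imwrite('pics/w8.png',cv2.resize(im[:,:,::-1],None,fx=2.3,fy=2.3,interpolation=cv2.INTER_CUBIC))
E
```

```text
time_s: 20.43
eef_pos: [0.5913, 0.0726, 0.2146]
eef_rot: [0.0, -0.122, 0.993, 0.0]
wrist_force: [0.2, 0.6, 0.1]
opening: -0.001
grasp_force: 0.0
time_s: 20.85
eef_pos: [0.5933, 0.069, 0.3602]
eef_rot: [0.004, -0.121, 0.993, -0.0]
wrist_force: [1.7, -0.9, -0.1]
opening: 0.0
grasp_force: 0.0
time_s: 21.02
eef_pos: [0.5923, 0.0691, 0.3558]
eef_rot: [0.001, -0.121, 0.993, -0.0]
wrist_force: [0.2, 0.2, -1.3]
opening: 0.0
grasp_force: 0.0
```

View pics/w8.png

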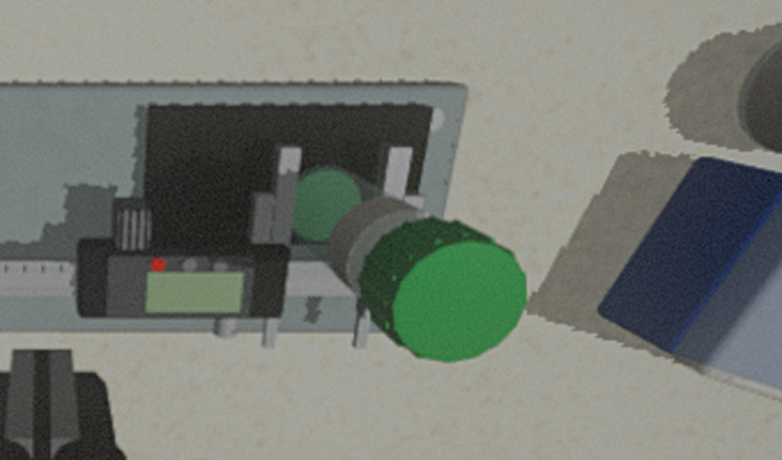

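```bash
python3 - <<'E'
from h import *
T=pose();f=lambda p,z:((ray('wrist',[np.array(p)/2.3+[300,90]],z,T)[0]-T[:3,3])@T[:3,:3]*1000).round(1)
for n,p,z in [('slide face',(300,152),.042),('fixed face',(387,152),.042),('base L',(292,205),.026),('base R',(362,205),.026),('thumb back',(115,225),.053)]: print(n,f(p,z))
im=ctrl.camera('scene')[150:250,310:430];cv2.imwrite('pics/s9.png',cv2.resize(im[:,:,::-1],None,fx=6,fy=6,interpolation=cv2.INTER_CUBIC))
E
```

```text
slide face [ 25.8 105.7 312.1]
fixed face [ 25.8 140.9 312.1]
base L [ -1.  111.  328.1]
base R [ -1.  141.6 328.1]
thumb back [ -1.7  30.5 301.1]
```

View pics/s9.png

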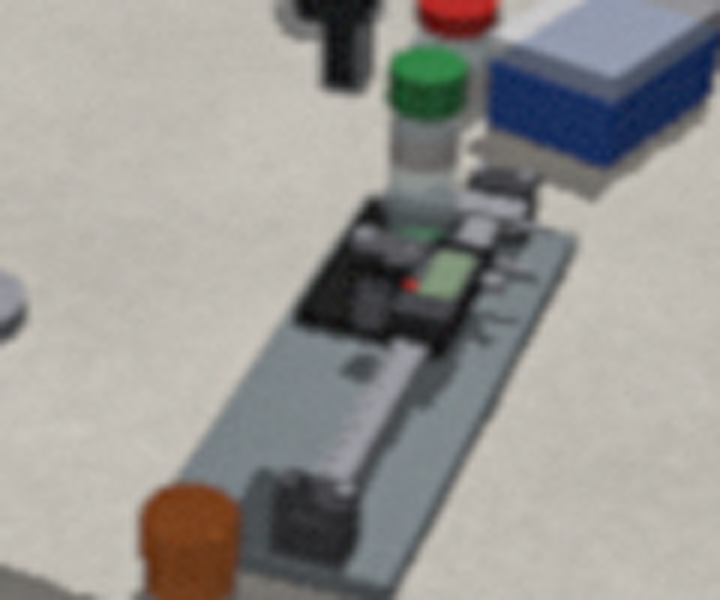

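The measured jaw gap is about 35 mm, a plausible glass diameter. The bottle is upright with its cap at (429,85) in the crop, closed between the jaws, so I'm handing in.

```bash
python3 -c "
from bench import ctrl
print(ctrl.hand_in())"
```

```text
the job is handed in; nothing more can be done
None
```

I set the green-capped bottle from the red-marked cell upright on the caliper rest and closed the jaws on it to about a 35 mm gap by camera, then handed the job in at about 21 s; the peak push was about 8 N at the wrist, I could not measure the contact left after backing off or the jaw's cocking directly, and the hand-in returned no verdict.

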